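# Lock the column oven: shut the lid and hold the lock pin through both bushings

### The job

Press the column oven's open lid down past its spring catch until it is fully shut, then take the black-headed lock pin out of its grey block and thread it from above through the brass bushing on the lid and on through the brass bushing on the oven body below it. Finish while still holding the pin, upright and still, with 10 to 30 mm of its tip showing below the lower bushing, so that its head stays clear above the lid and a clip can be fitted underneath. Leave the bottles, jar, beaker and wrench where they are.

Things in the scene. Friction and masses are not known exactly. Their poses are not given: they have to be found in the camera images.
- oven: white column oven fixed to the bench, an open box 260 (x) x 160 (y) x 106 mm high; origin at the centre of its underside, z up; the lid hinges along its +y side, both bushings stick out at the middle of its -y side
- lid (a joint): angle of the white lid in rad: 0 fully shut, grows as the free (-y) edge rises, stop at 1.2; starts between 0.45 and 0.8. A stiff hinge keeps it where it is left. From about 0.06 rad down it must be pushed over a spring catch (up to about 12 N straight down at the blue pad); beyond the catch's peak near 0.03 rad the resistance vanishes; follow the lid on down to its stop at 0, where the catch keeps it
- lid_hinge (a point): middle of the hinge axis, at (0, 80, 106) mm in the oven's frame, fixed; axes as the oven's; the hinge axis runs along x. The lid is 268 mm long in x, reaches 166 mm from the hinge towards -y and lies 0 to 10 mm above the hinge axis when shut
- lid_pad (a point): middle of the top of the blue press pad (60 x 36 mm, 4 mm high) on the lid, at (0, -130, 14) mm from the hinge when shut; moves with the lid, its z is the lid's outward normal
- upper_bush (a point): centre of the upper mouth of the lid's bushing, at (0, -184, 14) mm from the hinge when shut (120 mm above the bench); moves with the lid. A 44 x 40 x 14 mm brass lug with a 13 mm through hole, mouth chamfered 3 mm; hole along z
- lower_bush (a point): centre of the upper mouth of the body's bushing, 76 mm above the bench at (0, -104, 76) mm in the oven's frame, fixed, straight below the upper bushing when the lid is shut. A brass lug 14 mm thick (underside 62 mm above the bench) with a 13 mm through hole, mouth chamfered 3 mm; hole along z
- stand: grey block 70 x 70 x 60 mm fixed to the bench, with an 11 mm hole 45 mm deep in the middle of its top that holds the pin; origin at the centre of its underside
- pin: lock pin, 132 mm long, about 80 g: steel shaft 10 mm in diameter and 102 mm long with a red band near the tip, then a black cylindrical head 18 mm in diameter and 30 mm high. Origin at the tip (lower end), z along the shaft towards the head. Starts upright in the block with its tip 15 mm above the bench (45 mm deep in the hole)
- pin_shoulder (a point): on the pin's axis at the underside of the head, 102 mm from the tip; axes as the pin's
- bottle_a: clear bottle with a blue cap, 72 mm wide, 150 mm high, not to be disturbed; origin at the centre of its underside
- bottle_b: amber bottle with a blue cap, 72 mm wide, 150 mm high, not to be disturbed; origin at the centre of its underside
- jar: small clear jar with a white cap, 56 mm wide, 70 mm high, not to be disturbed; origin at the centre of its underside
- beaker: glass beaker, 68 mm wide, 80 mm high, not to be disturbed; origin at the centre of its underside
- wrench: steel wrench 150 mm long lying on the bench along its x, not to be disturbed; origin at its underside
Not all that is in view belongs to the job. There is more than one size of the pin; the job needs the smaller.

How it is judged (in metres and radians):
On the way, in this order (a step that is already met when the one before it is completed fails the run):
1. the lid is pressed fully shut past its catch (value of joint lid below 0.02 rad), for 0.2 s.
2. the pin's tip is in the upper bushing, with the lid shut (value of joint lid below 0.03 rad and horizontal distance between pin and upper_bush below 0.006 m and z of pin in the frame of upper_bush below -0.008 m and angle between the z axis of pin and the z axis of upper_bush, either way round below 0.25 rad).
At the end, for the whole second after the job is handed in: Lid shut (below 0.02 rad); pin down through both bushings, tip within 6 mm and shoulder within 8 mm of their axis, tilt under 0.1 rad, tip 8 to 33 mm below the lower bushing's underside (dropped: 44 mm); gripped with over 1 N and still (under 20 mm/s) (value of joint lid below 0.02 rad and horizontal distance between pin and lower_bush below 0.006 m and horizontal distance between pin_shoulder and upper_bush below 0.008 m and angle between the z axis of pin and the z axis of lower_bush, either way round below 0.1 rad and z of pin in the frame of lower_bush between -0.047 and -0.022 m and contact force between the fingers and pin above 1 N and linear speed of pin below 0.02 m/s); the arm keeps its last pose, push and grip.
It fails at once if a bottle, the jar, the beaker or the wrench is pushed away by more than 30 mm (distance of any of bottle_a, bottle_b, jar, beaker, wrench from where it was at the start of the episode above 0.03 m).
It also fails if it takes over 64 s, if anything falls off the work surface, if the arm or the gripper's body presses on something with over 40 N, if the wrist force passes 120 N, or if a joint passes its speed limit or range.

### The arm

A 6-joint arm with a two-finger parallel gripper is mounted at the origin on the work surface. World frame = base frame: x ahead of the robot, y to its left, z up, the work surface at z = 0. Lengths are in m, angles in degrees, forces in N, time in s.
With the tool pointing down it reaches from about 0.25 to 0.725 m from the base axis. Payload 9.7 kg.
Tool frame: the origin (TCP) lies midway between the tips of the shut fingers; the grasp point (between the pads) lies 19 mm behind it (bot.pinch_z is the distance from the TCP to the grasp point, in m); z points along the fingers, y is the direction in which the jaws open and shut (so a half turn about z gives the same grasp; the last joint's range is limited). The gripper opens to 85 mm and grips with 20 to 120 N. Pads are 22 mm wide; open, the fingers measure 114 mm over their backs; the gripper's body (76 mm by 85 mm) begins 54 mm behind the grasp point. The pads swing forward as they close: fully open they stand 13 mm farther back than shut.
Start: joints at [-63.083, 4.979, 10.078, 95.1, 0, 90], TCP at [0.249, -0.49, 0.231] pointing down, gripper open.
Joint ranges: [-179.16, 179.16], [-48.56, 103.87], [-65.8, 70.77], [-126.05, 130.52], [-82.76, 87.17], [-180, 180]. Speed limits (degrees/s): [127.2, 127.2, 147.25, 180, 180, 180].

### API

Orientations are given as [roll, pitch, yaw] about the fixed x, y, z axes, in that order (R = Rz(yaw) Ry(pitch) Rx(roll)).
In Python, from workcell import bot, imaging gives the robot as it stands.
- The arm moves only by the tool servo_tool, never from a script. Its argument "moves" is a list that holds one entry, the list of rows, each a list of 7 numbers: the turn, a rotation vector about the tool's x, y, z in rad, then the shift along the tool's x, y, z in cm, then the finger opening in cm, from 0 to 8.54. A call has 1 to 12 rows; each row shifts and turns the pose as measured when the row begins, along the tool's axes as they then stand; what a row does not reach is not made up. A row lasts 1/12 s, in which the tool goes at most 41.7 mm and 7.16 degrees, less where a joint would pass 70% of its speed; a pose out of reach is approached as far as the arm can. A call is refused whole if a number of a shift passes 4.17 or a number of a turn 0.125, either way. A call with a gripper value outside its range is refused whole. The fingers move at their own pace and stop on an object; "force" is the grip in N (left out, the last holds). Time passes only in rows, so rows that do not move let the fingers close. It gives the time, the measured TCP pose, the force and the opening at its end, in the units of the state.
- bot.get_obs(): the state, without advancing time (a new reading comes with each control period).
- imaging.camera(name): name is "side" or "top"; returns the picture (384x512x3 uint8, blue, green, red); there is no depth.
- imaging.calibration(name): a dict with "fx", "fy", "cx", "cy" (pixels), "camera_from_world" (4x4, takes a point from world to camera coordinates). Camera axes: x right, y down, z forward; pixel columns grow to the right and rows downward; lengths in m; the calibration is good to about 2 mm. A picture is of the moment at which its call begins. calibration takes no time and is no camera call.
- bot.job_done(): hands the job in, once; it reports no verdict.
The state is a dict: "time": time; "q": joint angles; "qd": joint speeds; "joint_efforts": joint torques, N m; "ee_pos": TCP position; "tcp_rot": TCP orientation; "wrist_force": force on the tool from outside, world axes, zero at the start; "torque": the same for the moment, N m; "opening": finger opening in m.
Only numpy, scipy, OpenCV 4.12 (cv2) and the standard library are available. Lean on these libraries where they do the work, as an engineer would, in place of code of your own. Each camera call takes 0.05 s, during which the arm holds its last target.

## Working session

There is one attempt and no reset: what is moved stays moved. The work goes in short steps, Python scripts to look and compute and a tool call to move; the robot and the scene stay as the last step left them, time stands still between calls to the robot, and variables do not carry over. Pictures are saved under pics/ and viewed, and the job is handed in when it is done.

Besides the shell and the picture viewer there is one more tool, called after "Emit:" as name([rows], argument=value, ...), one row to a line, values as JSON. servo_tool: Moves the arm, as the interface text tells. Its arguments: {"type":"object","properties":{"moves":{"type":"array","items":{"type":"array","items":{"type":"array","items":{"type":"number"}}}},"force":{"type":"number"}},"required":["moves"]}

```bash
ls; mkdir -p pics
python3 - <<'E'
from workcell import bot, imaging
import cv2
for n in("side","top"):
    im=imaging.camera(n); cv2.imwrite(f"pics/{n}0.png",im)
    c=imaging.calibration(n); print(n,c)
print(bot.get_obs(), bot.pinch_z)
E
```

```text
pics
side {'fx': 410.03329945652575, 'fy': 410.03329945652575, 'cx': 258.3473866898274, 'cy': 193.07632177584804, 'camera_from_world': array([[-0.75804765, -0.6520334 ,  0.01470406,  0.44657413],
       [-0.49067657,  0.55531355, -0.6714636 ,  0.37997574],
       [ 0.42965132, -0.51621634, -0.74089165,  0.93336173],
       [ 0.        ,  0.        ,  0.        ,  1.        ]])}
top {'fx': 405.7756783983226, 'fy': 405.7756783983226, 'cx': 248.77466640974558, 'cy': 192.52826330110335, 'camera_from_world': array([[ 0.01753751, -0.99982229,  0.0069154 , -0.04506671],
       [-0.99845183, -0.01787779, -0.05267196,  0.57835533],
       [ 0.05278623, -0.00598096, -0.99858792,  1.27123482],
       [ 0.        ,  0.        ,  0.        ,  1.        ]])}
{'time': 0.1, 'q': array([-6.30836065e+01,  5.00871346e+00,  1.00397804e+01,  9.50998370e+01,
        1.90536321e-03,  8.99986829e+01]), 'qd': array([ 0.06416969, -0.16745165,  0.13923168, -0.00516048,  0.02072828,
        0.08723323]), 'joint_efforts': array([-2.82153524e-04, -5.21562195e+01,  4.65653300e+01,  1.59933855e-02,
        4.54674046e-05,  3.07459095e-05]), 'ee_pos': array([ 0.24889638, -0.49023292,  0.23065367]), 'tcp_rot': array([-1.79931230e+02, -1.90694274e-03,  2.69177084e+01]), 'wrist_force': array([-0.47618447, -0.58682791,  0.71334153]), 'torque': array([-0.00152983, -0.01707411,  0.01667694]), 'opening': 0.08570703253604385} 0.0187
```

View pics/side0.png

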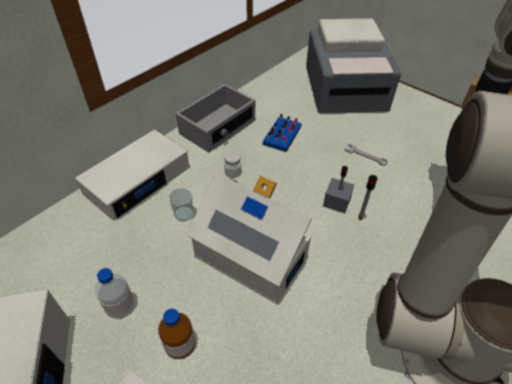

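View pics/top0.png

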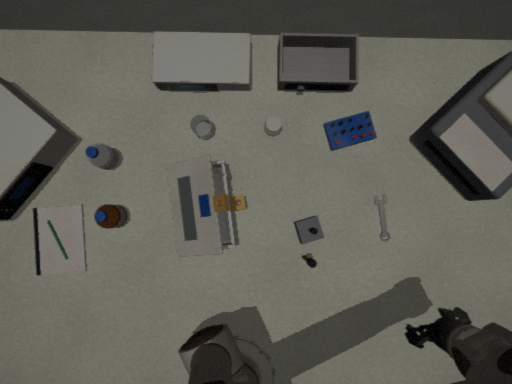

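Run:
```python
import cv2,numpy as np
s=cv2.imread("pics/side0.png");t=cv2.imread("pics/top0.png")
cv2.imwrite("pics/c1.png",np.hstack([cv2.resize(s[145:235,310:400],(400,400),interpolation=2),cv2.resize(t[205:275,275:345],(400,400),interpolation=2)]))
cv2.imwrite("pics/c2.png",cv2.resize(t[145:265,155:265],(550,600),interpolation=2))
cv2.imwrite("pics/c3.png",cv2.resize(s[165:305,180:320],(600,600),interpolation=2))
```

```text
(no output)
```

View pics/c1.png

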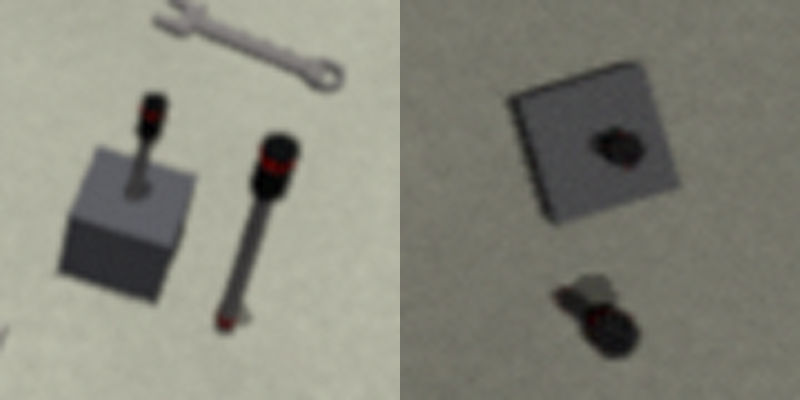

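View pics/c2.png

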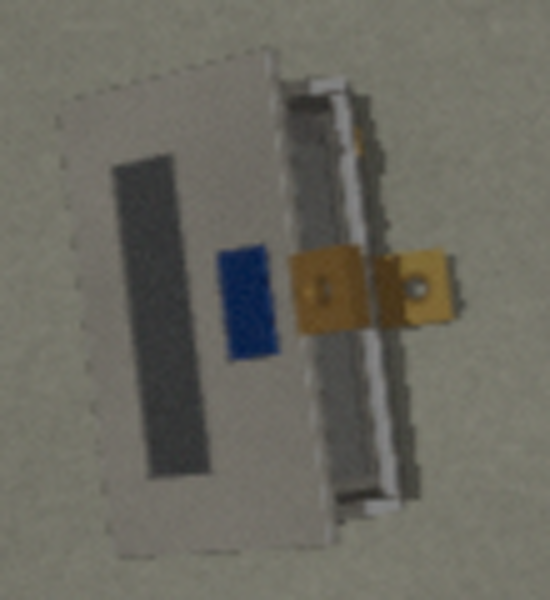

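View pics/c3.png

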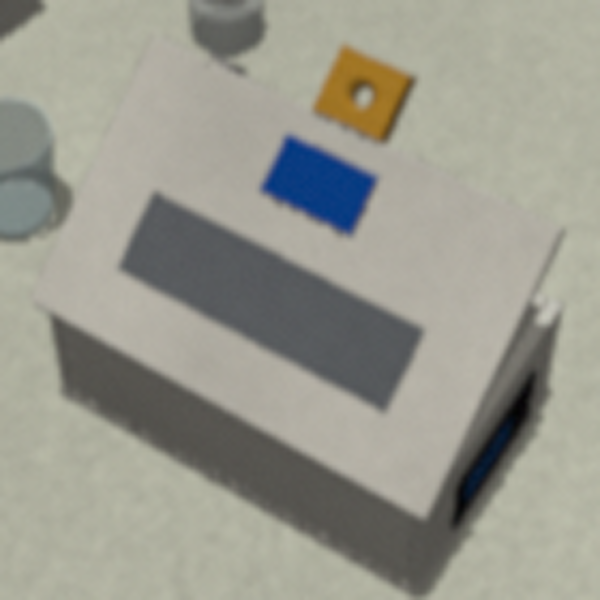

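```bash
cat > h.py <<'E'
import numpy as np,cv2
from scipy.optimize import least_squares
from workcell import imaging
C={n:imaging.calibration(n) for n in("side","top")}
def proj(n,P):
    c=C[n];P=np.atleast_2d(P);q=P@c["camera_from_world"][:3,:3].T+c["camera_from_world"][:3,3]
    return np.c_[c["fx"]*q[:,0]/q[:,2]+c["cx"],c["fy"]*q[:,1]/q[:,2]+c["cy"]]
def ray(n,uv,z):
    c=C[n];R=c["camera_from_world"][:3,:3];t=c["camera_from_world"][:3,3];o=-R.T@t
    d=R.T@np.array([(uv[0]-c["cx"])/c["fx"],(uv[1]-c["cy"])/c["fy"],1]);return o+d*(z-o[2])/d[2]
def tri(us,ut):
    A=[];b=[]
    for n,uv in(("side",us),("top",ut)):
        c=C[n];R=c["camera_from_world"][:3,:3];t=c["camera_from_world"][:3,3];o=-R.T@t
        d=R.T@np.array([(uv[0]-c["cx"])/c["fx"],(uv[1]-c["cy"])/c["fy"],1]);d/=np.linalg.norm(d)
        M=np.eye(3)-np.outer(d,d);A.append(M);b.append(M@o)
    return np.linalg.solve(sum(A),sum(b))
E
cat > fit.py <<'E'
from h import *
T=lambda x,y:(155+(x+.5)/5-.5,145+(y+.5)/5-.5)
k=600/140
S=lambda x,y:(180+(x+.5)/k-.5,165+(y+.5)/k-.5)
L=[] # view, frame, point mm, pix
pad=[(30,-148,14),(30,-112,14),(-30,-112,14),(-30,-148,14)]
for p,u in zip(pad,[(267,246),(217,251),(230,360),(280,354)]):L.append(("top",1,p,T(*u)))
for p,u in zip(pad,[(287,136),(262,186),(351,234),(377,180)]):L.append(("side",1,p,S(*u)))
lid=[(134,-166,10),(134,0,10),(-134,0,10),(-134,-166,10)]
for p,u in zip(lid,[(270,50),(62,103),(120,555),(332,543)]):L.append(("top",1,p,T(*u)))
for p,u in zip(lid,[(155,35),(38,308),(428,520),(562,230)]):L.append(("side",1,p,S(*u)))
L.append(("top",0,(0,-104,76),T(417,288)))
L.append(("top",1,(0,-184,14),T(322,291)))
L.append(("side",1,(0,-184,14),S(364,93)))
def f(v,w=0):
    x,y,a,th=v;o=[]
    for n,fr,p,u in L:
        p=np.array(p)/1000.
        if fr:
            p=np.array([p[0],p[1]*np.cos(th)+p[2]*np.sin(th)+.08,-p[1]*np.sin(th)+p[2]*np.cos(th)+.106])
        P=[x+p[0]*np.cos(a)-p[1]*np.sin(a),y+p[0]*np.sin(a)+p[1]*np.cos(a),p[2]]
        o+=list(proj(n,P)[0]-u)
    return np.array(o)
r=least_squares(f,[.5,.1,0,.6],loss="soft_l1")
print(r.x,np.degrees(r.x[2]));print(np.round(f(r.x).reshape(-1,2),1))
x,y,a,th=r.x
W=lambda p:[x+p[0]*np.cos(a)-p[1]*np.sin(a),y+p[0]*np.sin(a)+p[1]*np.cos(a),p[2]]
print("bush axis",W((0,-.104,.076)),"pad shut",W((0,-.05,.12)))
E
python3 fit.py
```

```text
[0.53024904 0.10090231 0.14838905 0.65587217] 8.502066214384618
[[-0.3 -0.2]
 [ 0.2  0.5]
 [ 0.3  0.4]
 [-0.1  0.3]
 [ 0.  -0.5]
 [-0.6  1.4]
 [-0.2  0.9]
 [ 0.4 -0.4]
 [ 0.2 -0.3]
 [ 0.4 -0.1]
 [-0.1  0.7]
 [ 0.4  0.5]
 [-0.4 -0.1]
 [-1.9 -3.8]
 [ 0.1 -1.5]
 [ 0.4  0. ]
 [-0.2  0.1]
 [ 0.1  0.2]
 [-0.8  1. ]]
bush axis [np.float64(0.5456249244088159), np.float64(-0.001954788147173994), 0.076] pad shut [np.float64(0.5376412902419093), np.float64(0.051451780601332965), 0.12]
```

Run:
```python
from h import *
k=400/90;S=lambda x,y:(310+(x+.5)/k-.5,145+(y+.5)/k-.5)
j=400/70;T=lambda x,y:(275+(x-400+.5)/j-.5,205+(y+.5)/j-.5)
print("head top tri",tri(S(154,100),T(625,150)),ray("side",S(154,100),.147),ray("top",T(625,150),.147))
print("shaft entry side",ray("side",S(138,190),.06))
cs=[S(100,148),S(196,176),S(172,246),S(70,213)]
ps=[ray("side",c,.06) for c in cs];print("blk side",np.mean(ps,0),[np.round(p,3) for p in ps])
ct=[T(510,96),T(637,62),T(680,185),T(555,222)]
ps=[ray("top",c,.06) for c in ct];print("blk top",np.mean(ps,0),[np.round(p,3) for p in ps])
print("pin2 foot",ray("side",S(226,328),.0),"head",tri(S(282,140),T(612,335)), ray("top",T(560,293),0))
for n,p in [("bottle_b side",ray("side",(178,350),0)),("jar top",ray("top",(273,126),.07)),("wrench",ray("top",(381,218),0)),("beaker",ray("top",(203,127),.08))]:print(n,p)
```

```text
head top tri [ 0.46694212 -0.22015341  0.14977483] [ 0.4682995  -0.22278419  0.147     ] [ 0.46667216 -0.22071619  0.147     ]
shaft entry side [ 0.4673814  -0.22903756  0.06      ]
blk side [ 0.46666384 -0.22356676  0.06      ] [array([ 0.508, -0.245,  0.06 ]), array([ 0.445, -0.266,  0.06 ]), array([ 0.424, -0.202,  0.06 ]), array([ 0.49 , -0.182,  0.06 ])]
blk top [ 0.46774774 -0.21952567  0.06      ] [array([ 0.491, -0.174,  0.06 ]), array([ 0.51 , -0.241,  0.06 ]), array([ 0.445, -0.265,  0.06 ]), array([ 0.424, -0.198,  0.06 ])]
pin2 foot [ 0.37812828 -0.21580908  0.        ] head [ 0.37899131 -0.20980543  0.18139885] [ 0.38094541 -0.20984397  0.        ]
bottle_b side [0.49069373 0.39673049 0.        ]
jar top [ 0.7815875  -0.10511602  0.07      ]
wrench [ 0.50571652 -0.46011725  0.        ]
beaker [0.77227527 0.10796865 0.08      ]
```

Emit:
servo_tool([
  [[0, 0, -0.125, 0, 0, -1, 0], [0, 0, -0.125, 0, 0, -1, 0], [0, 0, -0.125, 0, 0, -1, 0], [0, 0, -0.125, 0, 0, -1, 0], [0, 0, -0.125, 0, 0, -1, 0], [0, 0, -0.125, 0, 0, -1, 0], [0, 0, -0.125, 0, 0, -1, 0], [0, 0, -0.125, 0, 0, -1, 0], [0, 0, -0.125, 0, 0, -1, 0], [0, 0, -0.125, 0, 0, -1, 0]],
])

```text
time: 0.93
ee_pos: [0.2483, -0.489, 0.3281]
tcp_rot: [-179.8, -0.7, 98.8]
wrist_force: [-0.6, 0.3, -0.6]
opening: 0.0001
```

```bash
cat > rel.py <<'E'
import sys
from h import *
from workcell import bot
from scipy.spatial.transform import Rotation as R
# args: x y z yaw -> remaining shift in tool cm and rotvec
s=bot.get_obs();r=R.from_euler("xyz",s["tcp_rot"],degrees=True)
a=[float(v) for v in sys.argv[1:5]]
d=r.inv().apply(np.array(a[:3])-s["ee_pos"])*100
w=(r.inv()*R.from_euler("xyz",[180,0,a[3]],degrees=True)).as_rotvec()
print("t",s["time"],"pos",np.round(s["ee_pos"],4),"rot",np.round(s["tcp_rot"],2),"F",np.round(s["wrist_force"],1),"open",round(s["opening"],4),"q",np.round(s["q"],0))
print("shift cm",np.round(d,2),"rotvec",np.round(w,3))
E
cat > geo.py <<'E'
import numpy as np
x,y,a,_=0.53024904,0.10090231,0.14838905,0
def pad(th,px=0,py=-.130,pz=.014):
    p=[px,py*np.cos(th)+pz*np.sin(th)+.08,-py*np.sin(th)+pz*np.cos(th)+.106]
    return np.array([x+p[0]*np.cos(a)-p[1]*np.sin(a),y+p[0]*np.sin(a)+p[1]*np.cos(a),p[2]])
if __name__=="__main__":
    for th in [.656,.55,.45,.35,.25,.15,.1,.06,.03,0]:print(th,np.round(pad(th),4))
E
python3 geo.py; python3 rel.py .5324 .0866 .236 98.5
```

```text
0.656 [0.5324 0.0866 0.1964]
0.55 [0.5337 0.0777 0.1859]
0.45 [0.5348 0.0703 0.1752]
0.35 [0.5358 0.064  0.1637]
0.25 [0.5365 0.0589 0.1517]
0.15 [0.5371 0.055  0.1393]
0.1 [0.5373 0.0535 0.1329]
0.06 [0.5375 0.0525 0.1278]
0.03 [0.5376 0.0519 0.1239]
0 [0.5376 0.0515 0.12  ]
t 0.9333 pos [ 0.2483 -0.489   0.3281] rot [-179.75   -0.75   98.77] F [-0.6  0.3 -0.6] open 0.0001 q [-63.   9.  26. 107.  -0.  18.]
shift cm [52.44 36.9   9.73] rotvec [-0.004 -0.013  0.005]
```

Emit:
servo_tool([
  [[0, 0, 0, 3.2, 2.25, 0.1, 0], [0, 0, 0, 3.2, 2.25, 0.1, 0], [0, 0, 0, 3.2, 2.25, 0.1, 0], [0, 0, 0, 3.2, 2.25, 0.1, 0], [0, 0, 0, 3.2, 2.25, 0.1, 0], [0, 0, 0, 3.2, 2.25, 0.1, 0], [0, 0, 0, 3.2, 2.25, 0.1, 0], [0, 0, 0, 3.2, 2.25, 0.1, 0], [0, 0, 0, 3.2, 2.25, 0.1, 0], [0, 0, 0, 3.2, 2.25, 0.1, 0], [0, 0, 0, 3.2, 2.25, 0.1, 0], [0, 0, 0, 3.2, 2.25, 0.1, 0]],
])

```text
time: 1.93
ee_pos: [0.4564, -0.0545, 0.3156]
tcp_rot: [-179.6, -1.0, 98.8]
wrist_force: [0.7, -1.1, 1.3]
opening: -0.0001
```

```bash
python3 rel.py .5324 .0866 .236 98.5
```

```text
t 1.9333 pos [ 0.4564 -0.0545  0.3156] rot [-179.55   -0.97   98.78] F [ 0.7 -1.1  1.3] open -0.0001 q [ -7.  -4.  11. 105.   1.  74.]
shift cm [12.65  9.72  8.1 ] rotvec [-0.008 -0.017  0.005]
```

Emit:
servo_tool([
  [[-0.002, -0.004, 0.001, 2.6, 2.0, 1.4, 0], [-0.002, -0.004, 0.001, 2.6, 2.0, 1.4, 0], [-0.002, -0.004, 0.001, 2.6, 2.0, 1.4, 0], [-0.002, -0.004, 0.001, 2.6, 2.0, 1.4, 0], [0, 0, 0, 2.6, 2.0, 1.4, 0], [0, 0, 0, 0, 0, 0, 0]],
])

```text
time: 2.43
ee_pos: [0.539, 0.1044, 0.2412]
tcp_rot: [-180.0, -0.0, 98.9]
wrist_force: [-0.0, 0.3, -0.3]
opening: -0.0003
```

```bash
python3 rel.py .5324 .0866 .200 98.5
python3 - <<'E'
from workcell import imaging
import cv2,numpy as np
s=imaging.camera("side");t=imaging.camera("top")
cv2.imwrite("pics/d1.png",np.hstack([cv2.resize(s[105:305,150:350],(400,400)),cv2.resize(t[105:285,135:315],(400,400))]))
E
```

```text
t 2.4333 pos [0.539  0.1044 0.2412] rot [-1.7999e+02 -2.0000e-02  9.8920e+01] F [-0.   0.3 -0.3] open -0.0003 q [11.  5. 11. 96.  0. 92.]
shift cm [-1.66 -0.92  4.12] rotvec [-0.    -0.     0.007]
```

View pics/d1.png

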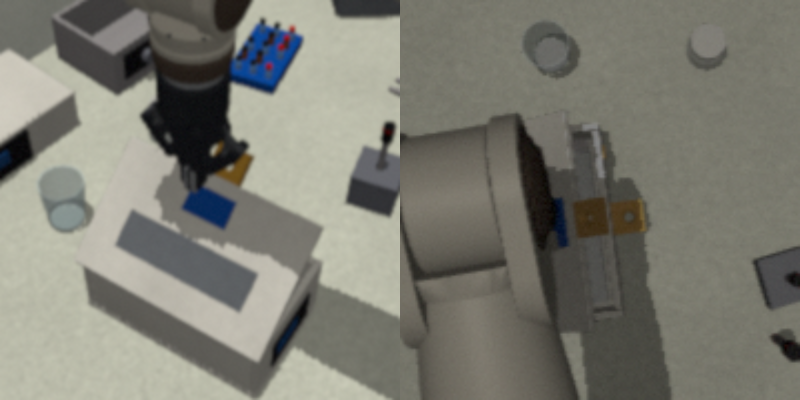

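Emit:
servo_tool([
  [[0, 0, 0.003, -0.6, -0.3, 1.2, 0], [0, 0, 0.003, -0.6, -0.3, 1.2, 0], [0, 0, 0, -0.45, -0.3, 0.8, 0], [0, 0, 0, 0, 0, 0.5, 0], [0, 0, 0, 0, 0, 0.3, 0]],
])

```text
time: 2.95
ee_pos: [0.5311, 0.0793, 0.2069]
tcp_rot: [179.6, 0.1, 98.3]
wrist_force: [2.2, -2.1, 4.0]
opening: -0.0001
```

```bash
python3 rel.py .5337 .0777 .1859 98.5
```

```text
t 2.95 pos [0.5311 0.0793 0.2069] rot [1.7963e+02 1.1000e-01 9.8330e+01] F [ 2.2 -2.1  4. ] open -0.0001 q [ 9.  2.  5. 92. -0. 90.]
shift cm [-0.19  0.22  2.1 ] rotvec [ 0.006  0.002 -0.003]
```

Emit:
servo_tool([
  [[0, 0, 0, -0.3, 0.05, 0.8, 0], [0, 0, 0, -0.3, 0.05, 0.8, 0], [0, 0, 0, -0.3, 0.05, 0.8, 0], [0, 0, 0, -0.3, 0.05, 0.8, 0]],
])

```text
time: 3.28
ee_pos: [0.5363, 0.0658, 0.1768]
tcp_rot: [179.3, 0.1, 98.2]
wrist_force: [0.5, -0.9, 1.5]
opening: 0.0002
```

```bash
python3 rel.py .5376 .0515 .12 98.5
```

```text
t 3.2833 pos [0.5363 0.0658 0.1768] rot [1.7928e+02 1.3000e-01 9.8220e+01] F [ 0.5 -0.9  1.5] open 0.0002 q [ 7.  2.  1. 88. -0. 89.]
shift cm [-1.42 -0.14  5.68] rotvec [ 0.013  0.002 -0.005]
```

Emit:
servo_tool([
  [[0.003, 0, 0, -0.2, 0, 0.8, 0], [0.003, 0, 0, -0.2, 0, 0.8, 0], [0.003, 0, 0, -0.2, 0, 0.8, 0], [0.003, 0, 0, -0.2, 0, 0.8, 0], [0, 0, 0, -0.1, 0, 0.6, 0], [0, 0, 0, -0.1, 0, 0.5, 0]],
])

```text
time: 3.78
ee_pos: [0.5378, 0.0544, 0.1275]
tcp_rot: [-179.8, 0.1, 98.2]
wrist_force: [-0.1, 0.3, 0.1]
opening: -0.0001
```

```bash
python3 rel.py .5376 .0515 .12 98.5
```

```text
t 3.7833 pos [0.5378 0.0544 0.1275] rot [-1.7982e+02  1.2000e-01  9.8200e+01] F [-0.1  0.3  0.1] open -0.0001 q [ 6.  3. -3. 84. -0. 88.]
shift cm [-0.28 -0.06  0.75] rotvec [-0.003  0.002 -0.005]
```

Emit:
servo_tool([
  [[0, 0, 0, -0.1, 0, 0.3, 0], [0, 0, 0, 0, 0, 0.3, 0], [0, 0, 0, 0, 0, 0.3, 0], [0, 0, 0, 0, 0, 0.3, 0]],
])

```text
time: 4.12
ee_pos: [0.5383, 0.0538, 0.1196]
tcp_rot: [179.9, 0.1, 98.2]
wrist_force: [-13.9, -2.3, 35.6]
opening: -0.0001
```

Emit:
servo_tool([
  [[0, 0, 0, 0, 0, 0.3, 0], [0, 0, 0, 0, 0, 0.3, 0], [0, 0, 0, 0, 0, 0.3, 0]],
])

```text
time: 4.37
ee_pos: [0.5382, 0.0539, 0.1197]
tcp_rot: [179.5, 0.1, 98.2]
wrist_force: [-9.6, -1.1, 22.8]
opening: -0.0002
```

Emit:
servo_tool([
  [[0, 0, 0, 0, 0, -1.0, 0], [0, 0, 0, 0, 0, -1.5, 2], [0, 0, 0.117, 0, 0, -1.5, 8.5], [0, 0, 0.117, 0, 0, -1.5, 8.5], [0, 0, 0.117, 0, 0, -1.5, 8.5], [0, 0, 0.117, 0, 0, -1.5, 8.5], [0, 0, 0.117, 0, 0, -1.5, 8.5], [0, 0, 0.117, 0, 0, -1.5, 8.5], [0, 0, 0.117, 0, 0, -1.5, 8.5], [0, 0, 0.117, 0, 0, -1.5, 8.5], [0, 0, 0.117, 0, 0, -1, 8.5], [0, 0, 0.117, 0, 0, 0, 8.5]],
])

```text
time: 5.37
ee_pos: [0.5359, 0.0547, 0.2831]
tcp_rot: [179.7, -0.6, 28.4]
wrist_force: [1.2, 0.8, 0.1]
opening: 0.0846
```

```bash
python3 rel.py .467 -.2205 .19 25;  python3 - <<'E'
from workcell import imaging
import cv2,numpy as np
s=imaging.camera("side");t=imaging.camera("top")
cv2.imwrite("pics/s2.png",s);cv2.imwrite("pics/t2.png",t)
cv2.imwrite("pics/d2.png",np.hstack([cv2.resize(s[105:305,150:350],(400,400)),cv2.resize(t[105:285,135:315],(400,400))]))
E
```

```text
t 5.3667 pos [0.5359 0.0547 0.2831] rot [179.74  -0.59  28.37] F [1.2 0.8 0.1] open 0.0846 q [  6.   4.  15. 100.  -0. 157.]
shift cm [-19.24  20.9    9.21] rotvec [ 0.004 -0.01   0.059]
```

View pics/d2.png

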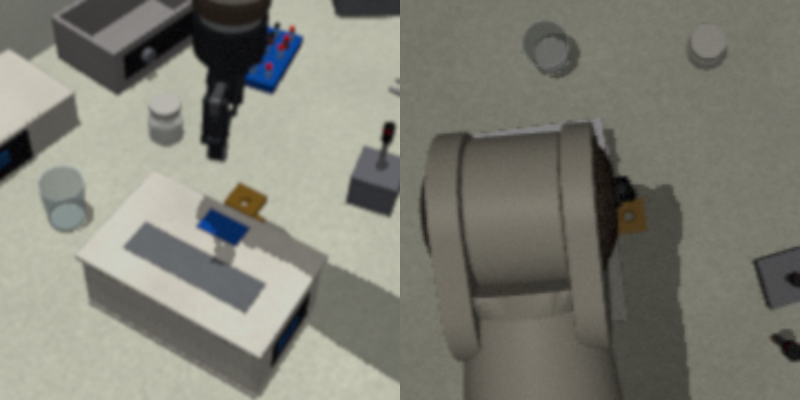

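Emit:
servo_tool([
  [[0, 0, 0.015, -2.4, 2.6, 0.5, 8.5], [0, -0.003, 0.015, -2.4, 2.6, 0.5, 8.5], [0, -0.003, 0.015, -2.4, 2.6, 0.5, 8.5], [0, -0.003, 0.015, -2.4, 2.6, 0.5, 8.5], [0, 0, 0, -2.4, 2.6, 0.5, 8.5], [0, 0, 0, -2.4, 2.6, 0.5, 8.5], [0, 0, 0, -2.0, 2.2, 0.5, 8.5], [0, 0, 0, -0.8, 1.0, 0.2, 8.5], [0, 0, 0, 0, 0, 0, 8.5]],
])

```text
time: 6.22
ee_pos: [0.4652, -0.1991, 0.2363]
tcp_rot: [-179.9, 0.3, 28.0]
wrist_force: [-0.3, 0.1, -0.1]
opening: 0.0853
```

```bash
python3 rel.py .467 -.2205 .113 25;  python3 - <<'E'
from h import *
print(proj("side",[.5456,-.002,.12]),proj("top",[.5456,-.002,.12]))
s=imaging.camera("side");t=imaging.camera("top")
cv2.imwrite("pics/t3.png",t)
cv2.imwrite("pics/d3.png",np.hstack([cv2.resize(s[165:245,230:310],(400,400),interpolation=2),cv2.resize(t[165:245,200:280],(400,400),interpolation=2)]))
cv2.imwrite("pics/d4.png",np.hstack([cv2.resize(s[125:225,300:400],(400,400),interpolation=2),cv2.resize(t[185:285,265:365],(400,400),interpolation=2)]))
E
```

```text
t 6.2167 pos [ 0.4652 -0.1991  0.2363] rot [-179.91    0.29   28.01] F [-0.3  0.1 -0.1] open 0.0853 q [-23.  -1.   5.  96.  -0. 129.]
shift cm [-0.79  2.   12.33] rotvec [-0.001  0.005  0.053]
[[272.03606719 204.6859722 ]] [[237.54267163 201.91960506]]
```

View pics/d3.png

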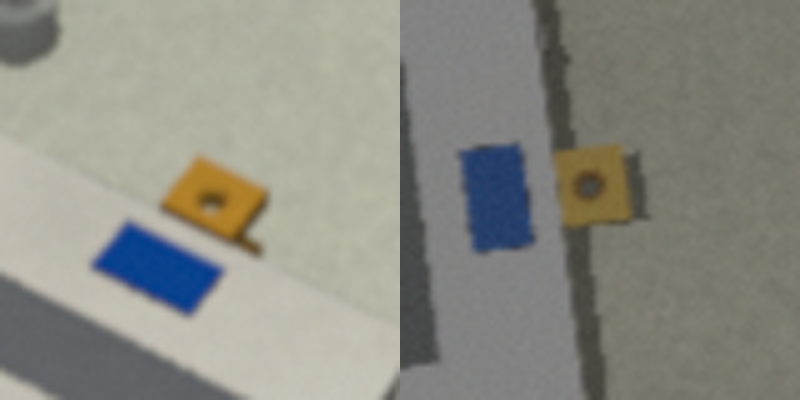

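View pics/d4.png

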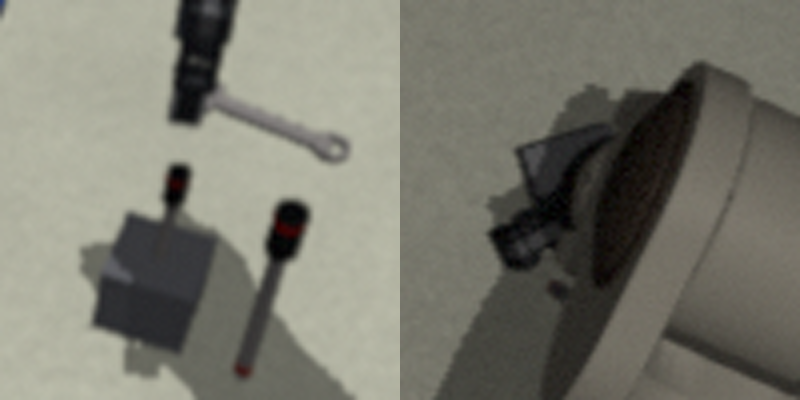

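Emit:
servo_tool([
  [[0, 0, 0.027, -0.4, 1.0, 0.5, 8.5], [0, 0, 0.027, -0.4, 1.0, 0.5, 8.5], [0, 0, 0, 0, 0, 0, 8.5], [0, 0, 0, 0, 0, 0, 8.5]],
])

```text
time: 6.65
ee_pos: [0.4695, -0.2175, 0.2258]
tcp_rot: [-179.9, 0.2, 25.1]
wrist_force: [-0.3, -0.1, -0.3]
opening: 0.085
```

```bash
python3 rel.py .467 -.2210 .114 25
```

```text
t 6.65 pos [ 0.4695 -0.2175  0.2258] rot [-179.9     0.23   25.09] F [-0.3 -0.1 -0.3] open 0.085 q [-25.   1.   5.  95.  -0. 130.]
shift cm [-0.33  0.23 11.19] rotvec [-0.002  0.004  0.002]
```

Emit:
servo_tool([
  [[0, 0.002, 0, -0.2, 0.15, 0.5, 8.5], [0, 0.002, 0, -0.15, 0.1, 1.3, 8.5], [0, 0, 0, 0, 0, 1.3, 8.5], [0, 0, 0, 0, 0, 1.3, 8.5], [0, 0, 0, 0, 0, 1.3, 8.5], [0, 0, 0, 0, 0, 1.3, 8.5], [0, 0, 0, 0, 0, 1.3, 8.5], [0, 0, 0, 0, 0, 1.3, 8.5], [0, 0, 0, 0, 0, 0.8, 8.5], [0, 0, 0, 0, 0, 0.3, 8.5], [0, 0, 0, 0, 0, 0, 8.5]],
])

```text
time: 7.57
ee_pos: [0.4682, -0.218, 0.1125]
tcp_rot: [-179.9, -0.1, 25.7]
wrist_force: [-0.4, 0.7, -0.8]
opening: 0.085
```

```bash
python3 rel.py .467 -.2210 .114 25
python3 - <<'E'
from h import *
s=imaging.camera("side");t=imaging.camera("top")
cv2.imwrite("pics/d5.png",np.hstack([cv2.resize(s[125:225,300:400],(400,400),interpolation=2),cv2.resize(t[185:285,265:365],(400,400),interpolation=2)]))
E
```

```text
t 7.5667 pos [ 0.4682 -0.218   0.1125] rot [-1.7993e+02 -1.4000e-01  2.5670e+01] F [-0.4  0.7 -0.8] open 0.085 q [-25.  -0.  -9.  82.   0. 129.]
shift cm [-0.24  0.22 -0.15] rotvec [-0.001 -0.002  0.012]
```

View pics/d5.png

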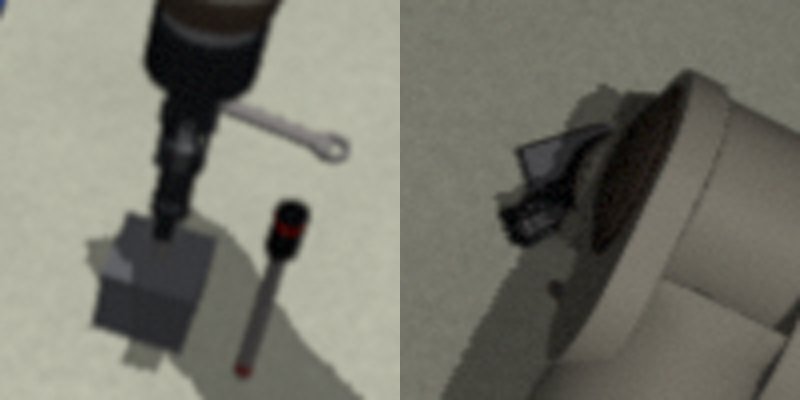

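Emit:
servo_tool([
  [[0, 0, 0.01, -0.2, 0.2, -0.1, 8.5], [0, 0, 0, 0, 0, 0, 8.5], [0, 0, 0, 0, 0, 0, 5], [0, 0, 0, 0, 0, 0, 2.8], [0, 0, 0, 0, 0, 0, 2.2]],
], force=30)

```text
time: 8.08
ee_pos: [0.4689, -0.2219, 0.1177]
tcp_rot: [179.8, -0.3, 25.0]
wrist_force: [0.1, -0.1, 0.9]
opening: 0.0513
```

```bash
python3 rel.py .467 -.2210 .114 25
```

```text
t 8.0833 pos [ 0.4689 -0.2219  0.1177] rot [179.82  -0.35  25.02] F [ 0.1 -0.1  0.9] open 0.0513 q [-25.  -0.  -8.  82.   0. 130.]
shift cm [-0.14 -0.16  0.37] rotvec [ 0.003 -0.006  0.   ]
```

Emit:
servo_tool([
  [[0, 0, 0, -0.1, 0, 0.2, 3.4], [0, 0, 0, 0, 0, 0.2, 2.6], [0, 0, 0, 0, 0, 0, 2.2], [0, 0, 0, 0, 0, 0, 2.0], [0, 0, 0, 0, 0, 0, 1.4], [0, 0, 0, 0, 0, 0, 1.0], [0, 0, 0, 0, 0, 0, 1.0]],
], force=40)

```text
time: 8.67
ee_pos: [0.4679, -0.2221, 0.1136]
tcp_rot: [179.8, -0.4, 25.0]
wrist_force: [-0.8, -0.2, 0.2]
opening: 0.0165
```

```bash
python3 rel.py .467 -.2210 .114 25
```

```text
t 8.6667 pos [ 0.4679 -0.2221  0.1136] rot [179.83  -0.37  25.03] F [-0.8 -0.2  0.2] open 0.0165 q [-25.  -0.  -9.  82.   0. 129.]
shift cm [-0.03 -0.14 -0.04] rotvec [ 0.003 -0.006  0.001]
```

Emit:
servo_tool([
  [[0, 0, 0, 0, 0, 0, 1.0], [0, 0, 0, 0, 0, 0, 1.0], [0, 0, 0, 0, 0, 0, 1.0]],
], force=40)

```text
time: 8.92
ee_pos: [0.4679, -0.2221, 0.1136]
tcp_rot: [179.8, -0.4, 25.0]
wrist_force: [-0.2, 0.3, 1.1]
opening: 0.0173
```

```bash
python3 rel.py .467 -.2210 .114 25
python3 - <<'E'
from h import *
s=imaging.camera("side")
cv2.imwrite("pics/d6.png",cv2.resize(s[140:210,310:380],(560,560),interpolation=2))
E
```

```text
t 8.9167 pos [ 0.4679 -0.2221  0.1136] rot [179.83  -0.37  25.03] F [-0.2  0.3  1.1] open 0.0173 q [-25.  -0.  -9.  82.   0. 129.]
shift cm [-0.03 -0.14 -0.04] rotvec [ 0.003 -0.006  0.001]
```

View pics/d6.png

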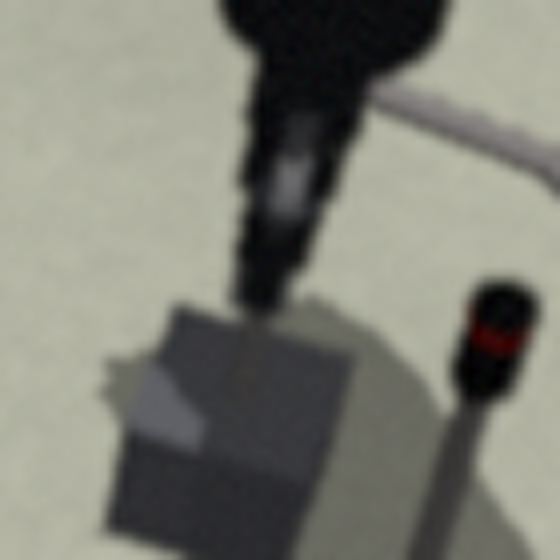

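Emit:
servo_tool([
  [[0, 0, 0, 0, 0, -0.5, 1.0], [0, 0, 0, 0, 0, -1.0, 1.0], [0, 0, 0, 0, 0, -1.0, 1.0], [0, 0, 0, 0, 0, -1.0, 1.0], [0, 0, 0, 0, 0, -1.2, 1.0], [0, 0, 0, 0, 0, -1.5, 1.0], [0, 0, 0, 0, 0, -1.5, 1.0], [0, 0, 0, 0, 0, -1.5, 1.0], [0, 0, 0, 0, 0, -1.5, 1.0], [0, 0, 0, 0, 0, -1.5, 1.0], [0, 0, 0, 0, 0, -1.5, 1.0], [0, 0, 0, 0, 0, -1.0, 1.0]],
])

```text
time: 9.97
ee_pos: [0.4657, -0.222, 0.2763]
tcp_rot: [179.7, -0.4, 25.0]
wrist_force: [0.7, 0.2, -0.5]
opening: 0.0165
```

```bash
python3 rel.py .5456 -.002 .27 25
python3 - <<'E'
from h import *
s=imaging.camera("side");t=imaging.camera("top")
cv2.imwrite("pics/d7.png",np.hstack([cv2.resize(s[100:220,290:410],(400,400),interpolation=2),cv2.resize(t[185:285,265:365],(400,400),interpolation=2)]))
E
```

```text
t 9.9667 pos [ 0.4657 -0.222   0.2763] rot [179.67  -0.45  25.03] F [ 0.7  0.2 -0.5] open 0.0165 q [-26.   1.  11.  99.   0. 129.]
shift cm [ 16.54 -16.56   0.67] rotvec [ 0.006 -0.008  0.   ]
```

View pics/d7.png

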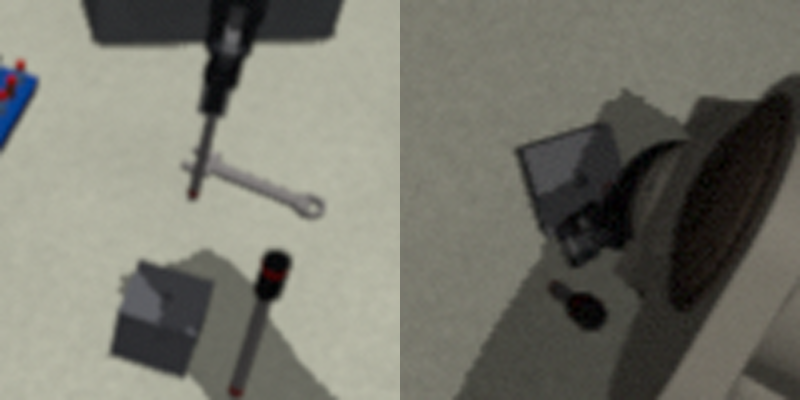

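Emit:
servo_tool([
  [[0.001, 0, 0, 1.0, -1.0, 0, 1.0], [0.001, -0.001, 0, 2.0, -2.0, 0, 1.0], [0.001, -0.001, 0, 2.0, -2.0, 0, 1.0], [0.001, -0.001, 0, 2.0, -2.0, 0, 1.0], [0.001, -0.001, 0, 2.0, -2.0, 0, 1.0], [0, 0, 0, 2.0, -2.0, 0, 1.0], [0, 0, 0, 2.0, -2.0, 0, 1.0], [0, 0, 0, 1.5, -1.5, 0, 1.0], [0, 0, 0, 0.8, -0.8, 0, 1.0], [0, 0, 0, 0.2, -0.2, 0, 1.0], [0, 0, 0, 0, 0, 0, 1.0]],
])

```text
time: 10.98
ee_pos: [0.5425, -0.0083, 0.2735]
tcp_rot: [179.9, 0.0, 24.8]
wrist_force: [-0.1, -0.9, -1.1]
opening: 0.0171
```

```bash
python3 rel.py .5456 -.002 .27 25
python3 - <<'E'
from h import *
print("tip at lift",ray("side",(347.6,158.2),.1777))
s=imaging.camera("side");t=imaging.camera("top")
cv2.imwrite("pics/s8.png",s)
cv2.imwrite("pics/d8.png",np.hstack([cv2.resize(s[125:225,220:320],(400,400),interpolation=2),cv2.resize(t[150:250,190:290],(400,400),interpolation=2)]))
E
```

```text
t 10.9833 pos [ 0.5425 -0.0083  0.2735] rot [1.7995e+02 2.0000e-02 2.4820e+01] F [-0.1 -0.9 -1.1] open 0.0171 q [ -1.   5.  15. 100.  -0. 154.]
shift cm [ 0.55 -0.45  0.35] rotvec [ 0.001  0.    -0.003]
tip at lift [ 0.46716248 -0.22818346  0.1777    ]
```

View pics/d8.png

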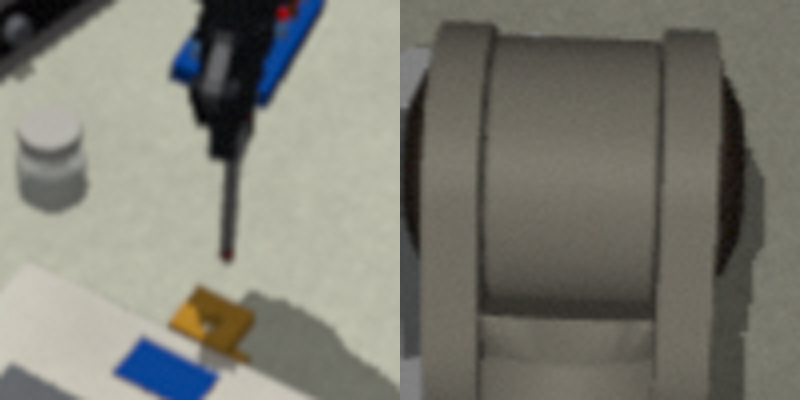

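Run:
```python
from h import *
s=cv2.imread("pics/s8.png")
cv2.imwrite("pics/d9.png",cv2.resize(s[150:215,245:310],(780,600)[0:1]*2 if 0 else (590,590),interpolation=2))
print("pred tip c",proj("side",[.5425,-.0083,.1749]),"hole",proj("side",[.5456,-.002,.12]))
# shaft center by row: dark min vs background
g=cv2.cvtColor(s,cv2.COLOR_BGR2GRAY).astype(float)
for v in range(166,192):
    r=g[v,262:292];bg=np.percentile(r,75);w=np.clip(bg-15-r,0,None)
    print(v,round(262+(w*np.arange(30)).sum()/max(w.sum(),1e-6),2),round(w.sum()), end=" | ")
c=C["side"]
print()
print(proj("side",[[.5425,-.0083,.175],[.5425,-.0083,.235]]))
```

```text
pred tip c [[275.40675974 189.82158136]] hole [[272.03606719 204.6859722 ]]
166 277.55 412 | 167 277.56 368 | 168 277.53 366 | 169 277.44 358 | 170 277.27 355 | 171 277.18 365 | 172 277.13 358 | 173 277.12 354 | 174 277.1 348 | 175 277.05 366 | 176 276.98 382 | 177 276.92 368 | 178 276.87 360 | 179 276.79 362 | 180 276.68 367 | 181 276.61 357 | 182 276.61 350 | 183 276.59 357 | 184 276.47 347 | 185 276.34 345 | 186 276.31 350 | 187 276.25 377 | 188 276.17 401 | 189 276.22 316 | 190 276.36 149 | 191 276.42 24 | 
[[275.40855292 189.79490379]
 [276.53252683 173.07321198]]
```

View pics/d9.png

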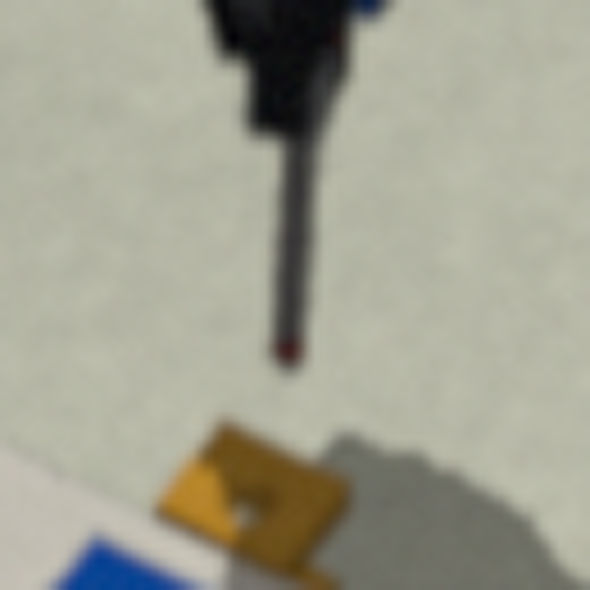

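Run:
```python
from h import *
for z in(.172,.175,.178):print(z,np.round(ray("side",(276.2,188.3),z),4))
s=imaging.camera("side")
c=C["side"]["camera_from_world"];
J=[(proj("side",[.5425+dx,-.0083+dy,.175+dz])-proj("side",[.5425,-.0083,.175]))[0].round(2) for dx,dy,dz in((.01,0,0),(0,.01,0),(0,0,.01))];print(J)
```

```text
0.172 [ 0.5459 -0.0159  0.172 ]
0.175 [ 0.5443 -0.0137  0.175 ]
0.178 [ 0.5426 -0.0114  0.178 ]
[array([-3.04, -1.91]), array([-2.5 ,  2.18]), array([ 0.18, -2.69])]
```

```bash
python3 rel.py .5451 0 .228 25
```

```text
t 11.1333 pos [ 0.5423 -0.0097  0.2738] rot [ 1.7993e+02 -1.0000e-02  2.4700e+01] F [ 0.8 -0.2 -0.3] open 0.0166 q [ -1.   5.  15. 100.  -0. 154.]
shift cm [ 0.66 -0.76  4.58] rotvec [ 0.001 -0.    -0.005]
```

Emit:
servo_tool([
  [[0, 0, 0, 0.2, -0.25, 0.5, 1.0], [0, 0, 0, 0.25, -0.25, 0.9, 1.0], [0, 0, 0, 0.2, -0.25, 0.9, 1.0], [0, 0, 0, 0, 0, 0.9, 1.0], [0, 0, 0, 0, 0, 0.7, 1.0], [0, 0, 0, 0, 0, 0.3, 1.0], [0, 0, 0, 0, 0, 0, 1.0], [0, 0, 0, 0, 0, 0, 1.0]],
])

```text
time: 11.8
ee_pos: [0.5439, -0.003, 0.2262]
tcp_rot: [179.9, 0.1, 24.4]
wrist_force: [-0.4, 0.0, 0.2]
opening: 0.0169
```

```bash
cat > look.py <<'E'
import sys
from h import *
from workcell import bot
s=imaging.camera("side");o=bot.get_obs();print(o["ee_pos"].round(4),o["wrist_force"].round(1),o["opening"].round(4),o["tcp_rot"].round(2))
n=sys.argv[1];cv2.imwrite(f"pics/s{n}.png",s)
cv2.imwrite(f"pics/e{n}.png",cv2.resize(s[160:220,240:300],(600,600),interpolation=2))
p=o["ee_pos"]-[0,0,.0986];print("pred tip",proj("side",p),"shaft +50",proj("side",p+[0,0,.05]))
g=cv2.cvtColor(s,cv2.COLOR_BGR2GRAY).astype(float)
for v in range(176,206,3):
    r=g[v,262:286];bg=np.percentile(r,75);w=np.clip(bg-15-r,0,None)
    print(v,round(262+(w*np.arange(24)).sum()/max(w.sum(),1e-6),2),round(w.sum()), end=" | ")
E
python3 rel.py .5451 0 .228 25;python3 look.py 10
```

```text
t 11.8 pos [ 0.5439 -0.003   0.2262] rot [1.7994e+02 8.0000e-02 2.4400e+01] F [-0.4  0.   0.2] open 0.0169 q [ -0.   4.   9.  95.  -0. 155.]
shift cm [ 0.23 -0.22 -0.18] rotvec [ 0.001  0.001 -0.01 ]Traceback (most recent call last):
  File "look.py", line 4, in <module>
    s=imaging.camera("side");o=bot.get_obs();print(o["ee_pos"].round(4),o["wrist_force"].round(1),o["opening"].round(4),o["tcp_rot"].round(2))
                                                                                                  ^^^^^^^^^^^^^^^^^^
AttributeError: 'float' object has no attribute 'round'
```

```bash
sed -i 's/o\["opening"\].round(4)/o["opening"]/' look.py; python3 look.py 10
```

```text
[ 0.5441 -0.003   0.2266] [-0.3 -0.2 -0.8] 0.016732508287417572 [1.7992e+02 5.0000e-02 2.4400e+01]
pred tip [[272.8205956  202.77712511]] shaft +50 [[273.62847398 189.84627593]]
176 273.43 1230 | 179 273.54 844 | 182 274.7 368 | 185 274.55 361 | 188 274.35 348 | 191 274.19 350 | 194 274.09 372 | 197 272.28 621 | 200 272.77 821 | 203 273.31 71 |
```

View pics/e10.png

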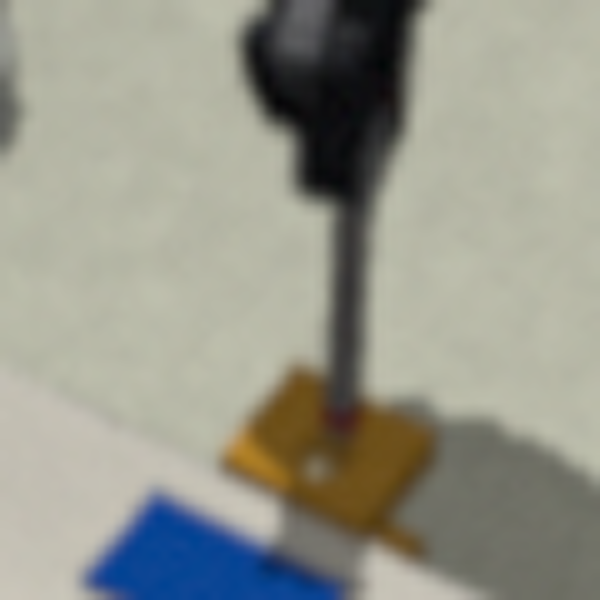

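Emit:
servo_tool([
  [[0, 0, 0, 0.2, -0.35, 0, 1.0], [0, 0, 0, 0, 0, 0, 1.0], [0, 0, 0, 0, 0, 0, 1.0]],
])

```text
time: 12.15
ee_pos: [0.545, 0.0014, 0.2278]
tcp_rot: [179.9, -0.0, 24.4]
wrist_force: [-0.2, -0.2, -1.5]
opening: 0.0171
```

```bash
python3 look.py 11
```

```text
[0.545  0.0014 0.2278] [-0.  -0.2  0.5] 0.01669674418870755 [ 1.7988e+02 -6.0000e-02  2.4390e+01]
pred tip [[271.50931595 203.25286937]] shaft +50 [[272.27238373 190.30438672]]
176 271.98 1235 | 179 271.97 965 | 182 273.34 350 | 185 273.08 367 | 188 273.01 362 | 191 272.87 364 | 194 272.6 376 | 197 271.36 554 | 200 271.78 961 | 203 272.35 70 |
```

View pics/e11.png

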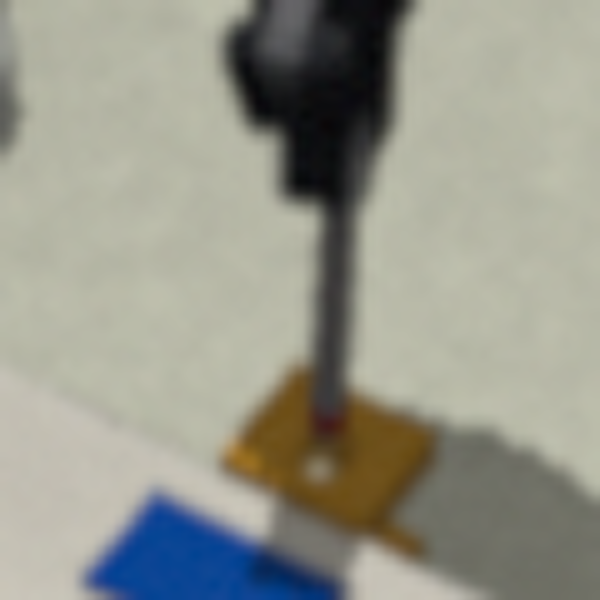

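Emit:
servo_tool([
  [[0, 0, 0, 0, 0, 0.4, 1.0], [0, 0, 0, 0, 0, 0.4, 1.0], [0, 0, 0, 0, 0, 0.4, 1.0], [0, 0, 0, 0, 0, 0.3, 1.0]],
])

```text
time: 12.53
ee_pos: [0.5459, 0.001, 0.2128]
tcp_rot: [179.7, -0.2, 24.4]
wrist_force: [1.1, -2.0, 0.2]
opening: 0.017
```

```bash
python3 look.py 12
```

```text
[0.5458 0.001  0.2123] [ 2.2 -2.3 -0.9] 0.016834926633876028 [ 1.7976e+02 -1.5000e-01  2.4390e+01]
pred tip [[271.16313988 206.85446674]] shaft +50 [[271.90514989 194.18283294]]
176 271.03 1917 | 179 271.77 1270 | 182 271.35 1155 | 185 272.67 439 | 188 272.77 363 | 191 272.61 363 | 194 272.36 351 | 197 271.28 546 | 200 271.81 971 | 203 272.09 65 |
```

View pics/e12.png

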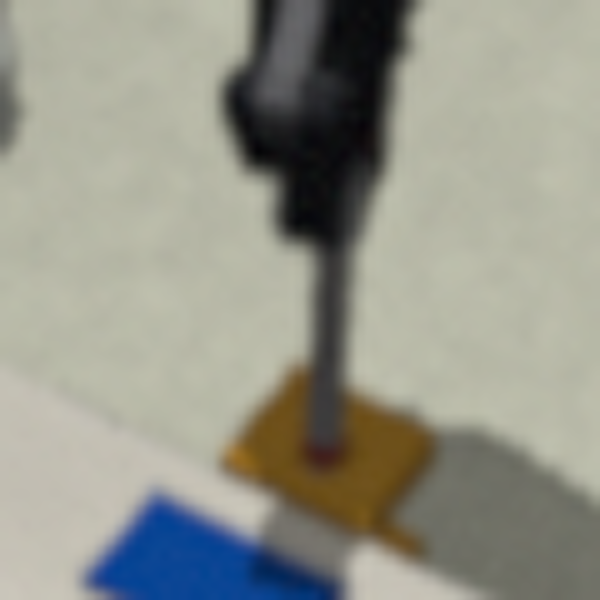

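Emit:
servo_tool([
  [[0.001, -0.001, 0, 0, 0.12, 0, 1.0], [0.001, -0.001, 0, 0, 0, 0.2, 1.0], [0, 0, 0, 0, 0, 0.3, 1.0], [0, 0, 0, 0, 0, 0.3, 1.0], [0, 0, 0, 0, 0, 0.3, 1.0]],
])

```text
time: 13.0
ee_pos: [0.5462, -0.0001, 0.2001]
tcp_rot: [179.9, -0.0, 24.4]
wrist_force: [0.8, -0.3, -0.2]
opening: 0.0171
```

```bash
python3 look.py 13
```

```text
[ 5.461e-01 -2.000e-04  1.994e-01] [ 1.1 -0.8 -1.5] 0.01673053803167899 [1.7996e+02 3.0000e-02 2.4380e+01]
pred tip [[271.17983462 209.67838418]] shaft +50 [[271.91523533 197.22865045]]
176 270.39 1842 | 179 270.91 1899 | 182 271.79 1274 | 185 271.33 1183 | 188 272.6 475 | 191 272.69 355 | 194 272.59 381 | 197 271.34 554 | 200 271.79 953 | 203 272.2 32 |
```

View pics/e13.png

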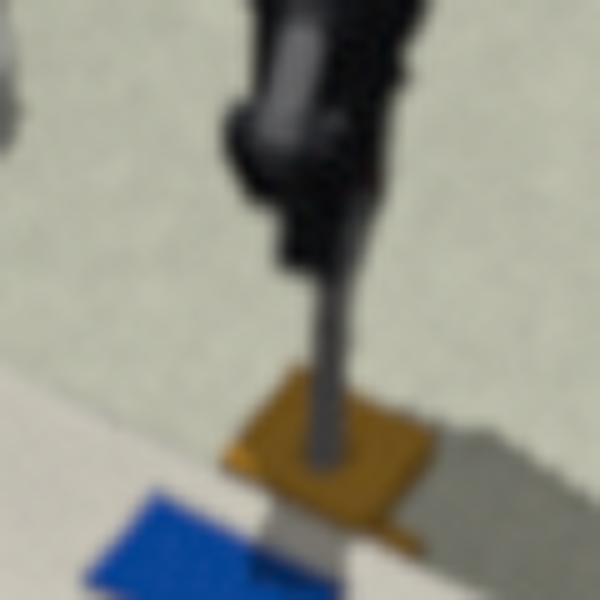

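Emit:
servo_tool([
  [[0, 0, 0, 0, 0.05, 0.4, 1.0], [0, 0, 0, 0, 0, 0.4, 1.0], [0, 0, 0, 0, 0, 0.4, 1.0], [0, 0, 0, 0, 0, 0.4, 1.0], [0, 0, 0, 0, 0, 0.3, 1.0]],
])

```text
time: 13.47
ee_pos: [0.546, -0.0004, 0.1783]
tcp_rot: [-180.0, 0.0, 24.4]
wrist_force: [0.7, 0.6, 0.4]
opening: 0.0169
```

```bash
python3 rel.py .546 -.001 .1406 25
```

```text
t 13.4667 pos [ 5.460e-01 -4.000e-04  1.783e-01] rot [-1.7999e+02  5.0000e-02  2.4390e+01] F [0.7 0.6 0.4] open 0.0169 q [ -0.   4.   3.  89.  -0. 156.]
shift cm [-0.03  0.06  3.77] rotvec [-0.     0.001 -0.011]
```

Emit:
servo_tool([
  [[0, 0, 0, 0, 0.03, 0.3, 1.0], [0, 0, 0, 0, 0, 0.3, 1.0], [0, 0, 0, 0, 0, 0.3, 1.0], [0, 0, 0, 0, 0, 0.3, 1.0]],
])

```text
time: 13.8
ee_pos: [0.5461, -0.0006, 0.1649]
tcp_rot: [-180.0, 0.0, 24.4]
wrist_force: [0.7, -0.1, -0.8]
opening: 0.0168
```

```bash
python3 rel.py .546 -.001 .1406 25
```

```text
t 13.8 pos [ 0.5461 -0.0006  0.1649] rot [-1.7999e+02  5.0000e-02  2.4400e+01] F [ 0.7 -0.1 -0.8] open 0.0168 q [ -0.   4.   1.  88.  -0. 156.]
shift cm [-0.03  0.04  2.43] rotvec [-0.     0.001 -0.011]
```

Emit:
servo_tool([
  [[0, 0, 0, 0, 0, 0.4, 1.0], [0, 0, 0, 0, 0, 0.4, 1.0], [0, 0, 0, 0, 0, 0.4, 1.0], [0, 0, 0, 0, 0, 0.4, 1.0], [0, 0, 0, 0, 0, 0.3, 1.0], [0, 0, 0, 0, 0, 0.1, 1.0], [0, 0, 0, 0, 0, 0, 1.0], [0, 0, 0, 0, 0, 0, 1.0]],
])

```text
time: 14.47
ee_pos: [0.546, -0.0006, 0.1419]
tcp_rot: [-180.0, 0.1, 24.4]
wrist_force: [0.7, -0.0, -0.9]
opening: 0.0168
```

```bash
python3 rel.py .546 -.001 .1406 25; python3 look.py 14
python3 - <<'E'
from h import *
s=imaging.camera("side");t=imaging.camera("top")
cv2.imwrite("pics/d15.png",np.hstack([cv2.resize(s[150:250,220:320],(400,400),interpolation=2),cv2.resize(t[150:250,190:290],(400,400),interpolation=2)]))
E
```

```text
t 14.4667 pos [ 0.546  -0.0006  0.1419] rot [-1.7998e+02  7.0000e-02  2.4390e+01] F [ 0.7 -0.  -0.9] open 0.0168 q [ -0.   4.  -1.  85.  -0. 156.]
shift cm [-0.02  0.04  0.13] rotvec [-0.     0.001 -0.011]
[ 0.546  -0.0006  0.1419] [ 0.5  0.1 -1.6] 0.01689532889031673 [-1.7998e+02  7.0000e-02  2.4400e+01]
pred tip [[270.51254203 222.91546715]] shaft +50 [[271.19683281 211.39638106]]
176 272.4 1098 | 179 272.72 1464 | 182 272.31 1625 | 185 271.96 1653 | 188 270.74 1636 | 191 269.84 1936 | 194 269.83 2014 | 197 270.81 1405 | 200 271.28 1334 | 203 271.29 202 |
```

View pics/e14.png

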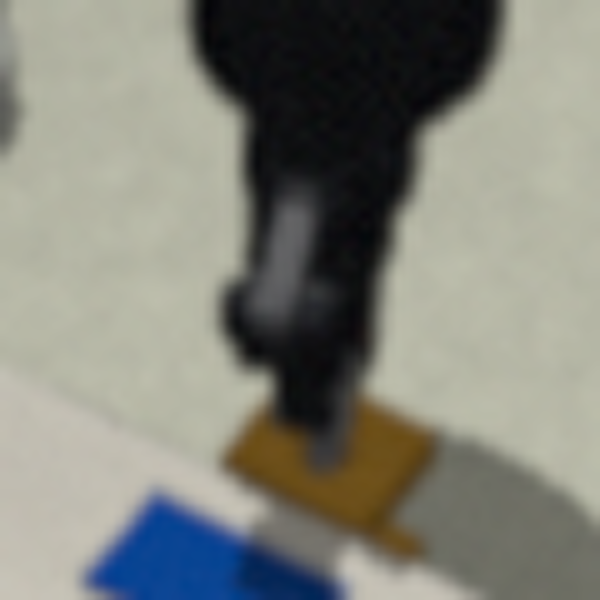

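View pics/d15.png

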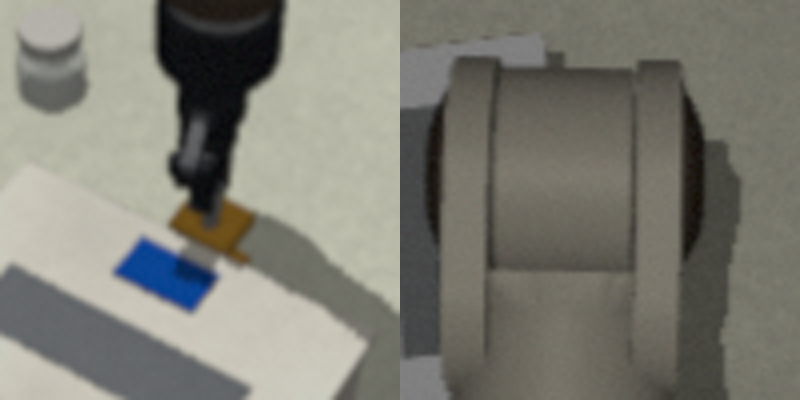

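Run:
```python
from workcell import bot
o=bot.get_obs();print(o["ee_pos"],o["qd"].round(2),o["opening"])
print(bot.job_done())
```

```text
[ 0.54598217 -0.0005849   0.14200312] [-0.01 -0.04 -0.03 -0.13 -0.11  0.11] 0.017370799913591216
the job is handed in; nothing more can be done
None
```

I pressed the lid shut past its catch. I then took the smaller pin out of the grey block, threaded it through both bushings, and handed the job in at about 14.6 s while still holding it. The hand-in gives no verdict.

**Lid:** It reached its stop with the tool at 119.7 mm, against 120 mm expected for the shut pad. The pushing force stayed at about 23–36 N for over 0.2 s. The upper bushing then appeared within about 0.3 px of where a shut lid puts it, and its image had not moved at the last look.

**Pin:**
- **Grip:** it is held by the head with 40 N commanded and the fingers 17 mm apart. The arm was still and upright to within 0.1°.
- **Insertion:** sideways force was about 3 N at most on entering the upper bushing and under 1 N through the lower one.
- **Tip depth:** the tip should be at about z = 43 mm, roughly 19 mm below the lower bushing. This is worked out from the gripper height, because the bushings hide the tip and the arm blocks the top camera.

**Disagreement:** before insertion, the side camera placed the tip about 3–5 mm from where the gripper pose put it. I aimed between the two and corrected by feel, and the low forces suggest the pin is on axis. That offset could put the tip depth out by about 3 mm, still within the limits.

**Other objects:** I never touched the bottles, jar, beaker or wrench. I took no final full picture of them.

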